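# Free a packed whetstone and clamp it in the stone holder

### The arm

A 7-joint arm with a two-finger parallel gripper is mounted at the origin on the work surface; the furniture and walls round the work are solid. World frame = base frame: x ahead of the robot, y to its left, z up, the work surface at z = 0. Lengths are in m, angles in rad, forces in N, time in s.
With the tool pointing down it reaches from about 0.4 to 0.85 m from the base axis. Payload 4.5 kg.
Tool frame: the origin (TCP) lies at the very end of the fingers, on their centre line; the grasp point (between the pads) lies 19 mm behind it; z points along the fingers, y is the direction in which the jaws open and shut (so a half turn about z gives the same grasp; the last joint's range is limited). The gripper opens to 88 mm and grips with 3 to 60 N. Pads are 18 mm wide; open, the fingers measure 123 mm over their backs; the gripper's body (75 mm by 187 mm) begins 45 mm behind the grasp point.
Start: joints at [1.19, 0.689, -0.195, 1.565, 0.157, 0.902, -0.215], TCP at [0.252, -0.572, 0.239] pointing down, gripper open.
Joint ranges: [-3.01, 3.01], [-0.46, 2.08], [-1.47, 1.51], [0.13, 2.56], [-1, 4.14], [0.04, 2.09], [-2.66, 2.66]. Speed limits (rad/s): [2.57, 2.57, 3.14, 3.14, 3.14, 3.14, 3.14].

### API

Orientations are given as [roll, pitch, yaw] about the fixed x, y, z axes, in that order (R = Rz(yaw) Ry(pitch) Rx(roll)).
In Python, from cell import * gives the robot as it stands.
- The arm moves only by the shell command python3 -m creep 'ROWS' [FORCE]. ROWS is JSON, a list of rows, each an object of numbers: "fingers": the finger opening in cm, from 0 to 8.81; "x", "y", "z": the shift along the tool's x, y, z in cm; "ax", "ay", "az": the turn, a rotation vector about the tool's x, y, z in rad. A call has exactly 10 rows; each row is the pose to reach, as a shift and turn from the pose commanded when the call began, along the tool's axes at that moment; what a row does not reach only later rows make up. A row lasts 1/8 s, in which the tool goes at most 62.5 mm and 10.7 degrees, less where a joint would pass 70% of its speed; a pose out of reach is approached as far as the arm can. A call with a gripper value outside its range is refused whole. The fingers move at their own pace and stop on an object; FORCE is the grip in N (left out, the last holds). Time passes only in rows, so rows that repeat a pose let the fingers close, or fill a call up. It gives the time, the measured TCP pose, the force and the opening at its end, in the units of the state.
- get_state(): the state, without advancing time (a new reading comes with each control period).
- camera(name): name is "scene" or "top" or "wrist"; returns (picture, depth): 384x512x3 uint8, red, green, blue; 384x512 float32, m along the optical axis (not along the pixel's ray), 0 where there is no reading.
- camera_info(name): a dict with "K" (3x3 intrinsics, pixels), "R" (3x3) and "t" (3): a world point X has camera coordinates R X + t. Camera axes: x right, y down, z forward; pixel columns grow to the right and rows downward; lengths in m; the calibration is good to about 2 mm. A picture is of the moment at which its call begins: read the wrist's pose just before it. camera_info takes no time and is no camera call; for the wrist camera it gives the pose at the moment of the call.
- finish_job(): hands the job in, once; it reports no verdict.
The state is a dict: "time": time; "joints": joint angles; "qvel": joint speeds; "joint_efforts": joint torques, N m; "tool_pos": TCP position; "eef_rot": TCP orientation; "wrist_force": force on the tool from outside, world axes, zero at the start; "ft_torque": the same for the moment, N m; "opening": finger opening in m.
Only numpy, scipy, OpenCV 4.12 (cv2) and the standard library are available. Lean on these libraries where they do the work, as an engineer would, in place of code of your own. Each camera call takes 0.05 s, during which the arm holds its last target. There are 200 camera calls.

### The job

Get the knife-sharpening place ready: the low bare grey-green whetstone is wedged in the steel pan between two taller stones on wooden stands. Slide those two stones apart to make room for the fingers, leaving them standing in the pan and not lifting them, then take out the bare stone, set it down gently, flat and lengthwise, on the bar of the stone holder, and push the sliding jaw home so that the stone is held snugly end to end between the two jaws.

Things in the scene. Friction and masses are not known exactly. Their poses are not given: they have to be found in the camera images.
- bare_stone_center (a point): Centre of the loose bare whetstone, a plain grey-green block 150 (x) x 50 (y) x 25 (z) mm, about 0.4 kg. The point lies half-way up (12.5 mm above its underside). Its x axis runs along its length, z is up. At the start it lies flat in the pan with about 1 mm between its long sides and the wooden stands of its two neighbours.
- cream_stone_center (a point): Centre of the cream stone of a loose mounted whetstone, about 0.6 kg, 45 mm high: stone 150 (x) x 56 (y) x 25 mm glued on a pale wooden stand 162 x 62 x 20 mm. Point 32.5 mm above its underside, 12.5 mm below its top. The stone's upper 20 mm stand proud of the bare stone beside it (which side varies). x along its length. It slides on the pan at a sideways push of 3 to 5 N.
- red_stone_center (a point): Centre of the brick-red stone of the other mounted whetstone: same shape, sizes, weight and point as the cream one; it stands on the other side of the bare stone.
- sheet_pan: Fixed shallow steel pan. Origin at the centre of its underside on the table; inner floor 200 (x) x 250 (y) mm, 4 mm above the origin; rolled rim 23 mm high, 220 x 270 mm over all. The stones stand in it side by side along its y axis, their lengths along its x axis, with at least 25 mm of free floor between each mounted stone and the rim beyond it.
- stone_holder: Fixed whetstone holder: steel bar 280 (x) x 36 (y) mm on two black feet 96 mm wide. Origin at the centre of its underside on the table. The bar's top is 20 mm above the origin. Black jaws 60 mm wide: fixed one at the +x end, rubber face at x = +115 mm, top 38 mm above the origin; the other slides. The stone belongs on the bar between them, length along x, centred on y = 0.
- jaw (a joint): Slide of the sliding jaw along the holder's +x axis, m. Its inner rubber face is at holder x = -90 mm + this value: jaws 205 mm apart at 0, 150 mm at 0.055. Range 0 to 0.062. Needs about 3 N, stays where left; pushed against the stone's end it slides the stone along to the fixed jaw.
- jaw_back (a point): Middle of the sliding jaw's outer (-x) face, the face to push on: 20 mm behind its inner face, 31 mm above the holder's origin. The face is 60 mm wide (y) and shows from 21.5 to 39.5 mm above the holder's origin; the bar runs on beneath and behind it.
Things that resemble listed ones, but are neither listed nor needed, are in the scene too. What is shaped like the part that bears cream_stone_center but purple is not meant. There is more than one size of the part that bears bare_stone_center; the job needs the larger.

How it is judged:
On the way:
1. the two mounted stones have been slid apart (their centres over 130 mm apart) while the bare stone still lies in the pan (horizontal distance between cream_stone_center and red_stone_center above 0.13 m and z of bare_stone_center in the frame of sheet_pan below 0.022 m and horizontal distance between bare_stone_center and sheet_pan below 0.08 m), for 0.1 s.
At the end, for the whole second after the job is handed in: Bare stone flat and still on the holder's bar: within 10 mm across, 0.1 rad in line, centre 36 to 44 mm along holder x (against the fixed jaw); jaw joint over 51.5 mm; both mounted stones flat (0.1 rad) on the pan's floor, within 130 mm of its centre (z of bare_stone_center in the frame of stone_holder between 0.029 and 0.036 m and y of bare_stone_center in the frame of stone_holder between -0.01 and 0.01 m and x of bare_stone_center in the frame of stone_holder between 0.036 and 0.044 m and angle between the x axis of bare_stone_center and the x axis of stone_holder, either way round below 0.1 rad and value of joint jaw above 0.0515 m and linear speed of bare_stone below 0.02 m/s and z of each of cream_stone_center, red_stone_center in the frame of sheet_pan below 0.041 m and angle between each of cream_stone_center, red_stone_center's own z axis and vertical below 0.1 rad and horizontal distance between each of cream_stone_center, red_stone_center and sheet_pan below 0.13 m); the robot touches nothing.
It fails at once if the cream stone is lifted more than 15 mm or tipped over (z of cream_stone_center in the frame of sheet_pan above 0.0515 m or angle between cream_stone_center's own z axis and vertical above 0.5 rad).
It fails at once if the red stone is lifted more than 15 mm or tipped over (z of red_stone_center in the frame of sheet_pan above 0.0515 m or angle between red_stone_center's own z axis and vertical above 0.5 rad).
It fails at once if the bare stone is dropped: touched by nothing while its centre is over 45 mm above the table (12 mm above its place on the bar) (contact force between bare_stone and anything else below 0.1 N and height (world z) of bare_stone_center above 0.045 m).
It also fails if it takes over 51 s, if anything falls off the work surface, if the arm or the gripper's body presses on something with over 40 N, if the wrist force passes 120 N, or if a joint passes its speed limit or range.

## Working session

There is one attempt and no reset: what is moved stays moved. The work goes in short steps, Python scripts to look and compute and a shell command to move; the robot and the scene stay as the last step left them, time stands still between calls to the robot, and variables do not carry over. Pictures are saved under pics/ and viewed, about 8 in all and at most 12, crops included, and the job is handed in when it is done.

```bash
mkdir -p pics; ls
cat > h.py <<'E'
from cell import *
import numpy as np, cv2
def grab(n):
    ci=camera_info(n); p,d=camera(n); 
    K,R,t=[np.array(ci[k]) for k in("K","R","t")]
    v,u=np.mgrid[:384,:512]
    c=np.stack([(u-K[0,2])/K[0,0]*d,(v-K[1,2])/K[1,1]*d,d],-1)
    X=(c-t)@R
    X[d==0]=np.nan
    return p,d,X
def save(p,f,s=1.5): cv2.imwrite(f,cv2.resize(p[...,::-1],None,fx=s,fy=s,interpolation=cv2.INTER_CUBIC))
E
python3 - <<'E'
from h import *
s=get_state(); print({k:np.round(v,3) for k,v in s.items()})
for n in("top","scene"):
    p,d,X=grab(n); save(p,f"pics/{n}0.png"); np.savez(f"{n}0.npz",p=p,X=X)
    ci=camera_info(n); print(n,np.round(-np.array(ci["R"]).T@ci["t"],3))
E
```

```text
pics
{'time': np.float64(0.0), 'joints': array([ 1.19 ,  0.69 , -0.195,  1.566,  0.157,  0.902, -0.215]), 'qvel': array([ 0.   ,  0.   ,  0.001,  0.002,  0.   , -0.001,  0.   ]), 'joint_efforts': array([-0.0000e+00, -5.2757e+01, -1.2670e+00, -1.5342e+01, -5.3000e-02,
        7.0000e-03,  0.0000e+00]), 'tool_pos': array([ 0.252, -0.571,  0.238]), 'eef_rot': array([-3.14 ,  0.   ,  0.415]), 'wrist_force': array([-0.501,  1.19 ,  0.349]), 'ft_torque': array([ 0.04 ,  0.028, -0.013]), 'opening': np.float64(0.088)}
top [0.26  0.043 1.418]
scene [-0.028  0.735  0.974]
```

View pics/top0.png

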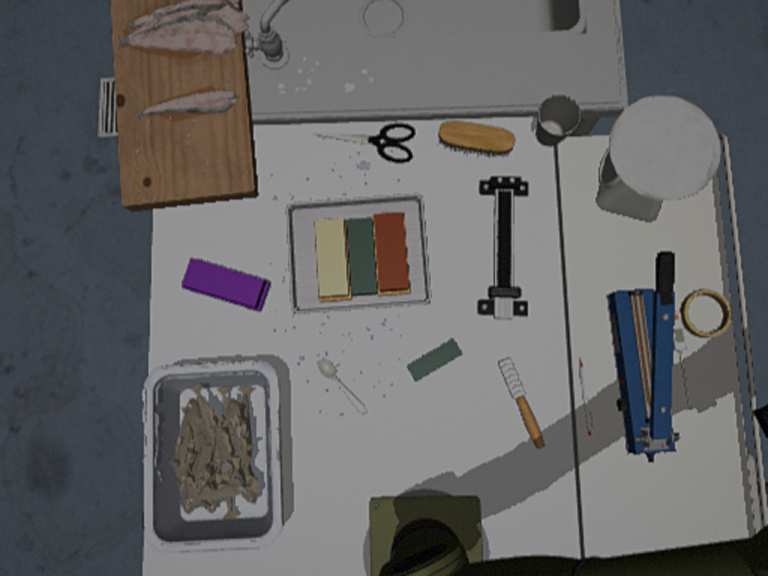

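View pics/scene0.png

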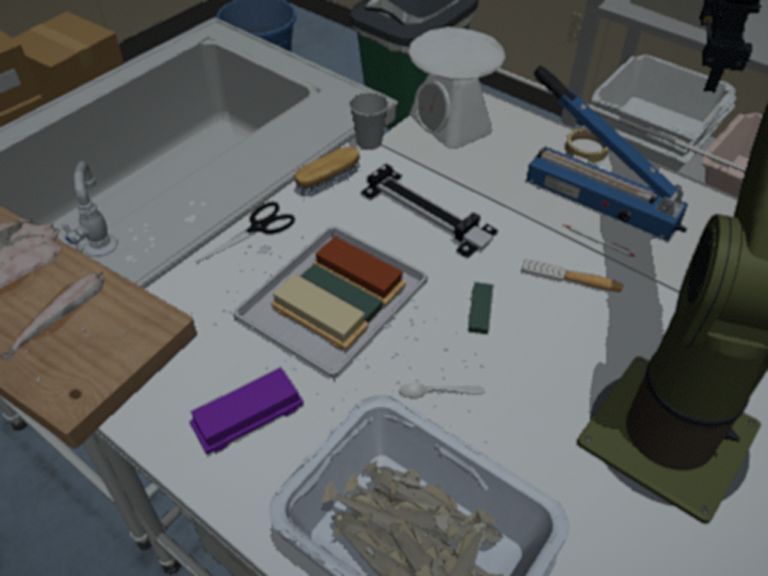

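The top view (1.5× pixels) shows the pan at (360,253) holding cream (331,258), grey-green (362,256) and red (393,252). The holder is at (503,248), with its sliding jaw at (505,292) nearest the robot and its fixed jaw at (503,186).

There are two lookalikes: a smaller grey-green block on the table at (434,360) and a purple mounted stone at (226,285). The bare stone meant is the longer one in the pan. Next I'll measure and check it in a crop.

Run:
```python
from h import *
z=np.load("top0.npz"); p,X=z["p"],z["X"]
save(p[120:270,180:360],"pics/crop0.png",4)
hsv=cv2.cvtColor(p,cv2.COLOR_RGB2HSV)
v,u=np.mgrid[:384,:512]
def rect(m,name,k=None):
    m=m.astype(np.uint8); n,l,st,_=cv2.connectedComponentsWithStats(m); i=1+np.argmax(st[1:,4]); m=l==i
    P=X[m]; r=cv2.minAreaRect((P[:,:2]*1000).astype(np.float32))
    print(name,m.sum(),"rect mm",np.round(r[0],1),np.round(r[1],1),round(r[2],1),"z med",np.round(np.nanmedian(P[:,2]),4),"mean",np.round(P.mean(0),4), "px",u[m].mean(),v[m].mean())
for n,(u0,v0) in dict(cream=(221,172),bare=(241,171),red=(262,168),small=(290,240),pan=(205,190),panfloor=(275,185),holderbar=(336,160),jaw=(337,195),fixed=(335,124)).items(): print(n,p[v0,u0],hsv[v0,u0],np.round(X[v0,u0],4))
box=(u>195)&(u<285)&(v>130)&(v<208)
zz=X[...,2]
h,s=hsv[...,0],hsv[...,1]
rect(box&(zz>.04)&(u<241),"cream")
rect(box&(zz>.04)&(u>241),"red")
rect(box&(h>60)&(h<100)&(s>50)&(zz>.018)&(zz<.036),"bare")
rect((h>60)&(h<100)&(s>50)&(u>260)&(u<320)&(v>220)&(v<260)&(zz>.005),"small")
rect((u>190)&(u<290)&(v>125)&(v<212)&(zz>.012),"pan all")
hb=(u>315)&(u<355)&(v>112)&(v<216)
rect(hb&(zz>.012),"holder")
rect(hb&(zz>.03)&(v<150),"fixedjaw"); rect(hb&(zz>.03)&(v>170),"jaw")
```

```text
cream [146 141 111] [ 26  61 146] [0.5515 0.1624 0.0474]
bare [53 67 60] [75 53 67] [0.5566 0.1059 0.0302]
red [102  52  35] [  8 168 102] [0.5596 0.0449 0.0495]
small [65 78 70] [72 43 78] [ 0.3549 -0.0296  0.0163]
pan [136 133 135] [160   6 136] [0.5075 0.2134 0.0073]
panfloor [137 135 137] [150   4 137] [0.5177 0.0081 0.0029]
holderbar [15 16 14] [45 32 16] [ 0.5838 -0.1712  0.0206]
jaw [47 46 48] [135  11  48] [ 0.4784 -0.1668  0.0343]
fixed [2 4 4] [ 90 128   4] [ 0.6879 -0.1713  0.0358]
cream 1007 rect mm [556.1 163.8] [150.8  56.3] 2.8 z med 0.0486 mean [0.5548 0.1634 0.0485] px 220.61072492552134 170.8927507447865
red 1008 rect mm [564.9  49.6] [151.5  56. ] 2.9 z med 0.0483 mean [0.5634 0.0497 0.0483] px 260.2906746031746 166.87896825396825
bare 78 rect mm [566.  100.1] [99.2 33.1] 3.1 z med 0.0292 mean [0.5719 0.0928 0.0286] px 245.43589743589743 165.85897435897436
small 3 rect mm [386.3 -64.6] [6.4 0.9] 64.0 z med 0.0173 mean [ 0.3863 -0.0649  0.0172] px 302.0 228.66666666666666
pan all 3219 rect mm [558.2 106.7] [162.  176.3] 2.8 z med 0.0461 mean [0.5559 0.1059 0.0406] px 240.80708294501397 170.53339546442996
holder 1402 rect mm [ 572.3 -174.7] [ 91.2 277.7] 89.6 z med 0.0208 mean [ 0.5765 -0.1692  0.0235] px 335.5670470756063 162.51783166904423
fixedjaw 165 rect mm [ 698.2 -177.6] [59.5 24.8] 87.4 z med 0.0367 mean [ 0.6981 -0.1776  0.0367] px 337.030303030303 120.50909090909092
jaw 153 rect mm [ 481.8 -163.7] [57.4 21.5] 86.2 z med 0.0382 mean [ 0.4812 -0.1626  0.0382] px 335.6666666666667 193.83660130718954
```

View pics/crop0.png

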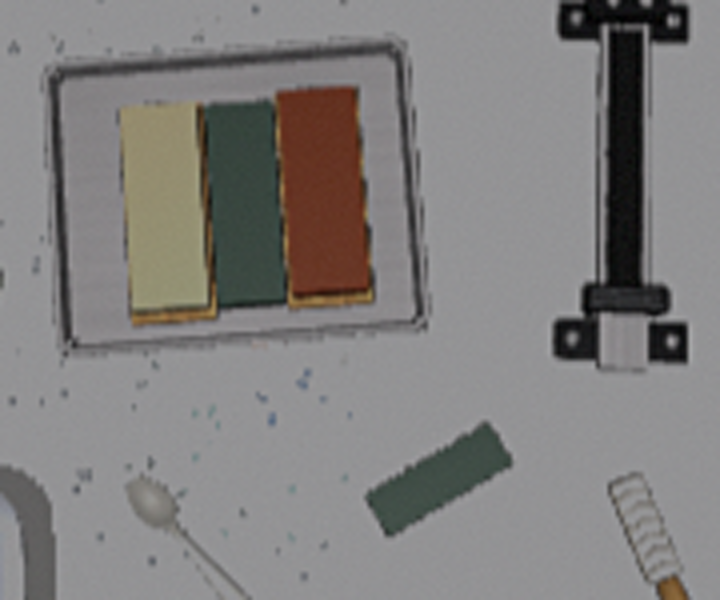

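The crop shows the bare stone at crop px (245,200) between cream and red. It is about 150 mm long; the block at (440,478) is clearly shorter, so the stone in the pan is the right one. Next I work out the move to above the pan.

```bash
cat >> h.py <<'E'
def to(x,y,z,yaw):
    s=get_state(); r=s["eef_rot"]; yw=r[2]; d=np.array([x,y,z])-s["tool_pos"]
    c,sn=np.cos(yw),np.sin(yw)
    a=-(yaw-yw)
    print("now",np.round(s["tool_pos"],4),np.round(r,3),"-> x %.2f y %.2f z %.2f az %.3f"%(100*(c*d[0]+sn*d[1]),100*(sn*d[0]-c*d[1]),-100*d[2],a))
E
python3 - <<'E'
from h import *
to(.5605,.1067,.24,.05)
z=np.load("top0.npz"); X=z["X"]; v,u=np.mgrid[:384,:512]
# pan rim: points 15..30mm in ring
P=X[(u>188)&(u<292)&(v>125)&(v<212)]; c,s=np.cos(.05),np.sin(.05)
q=P-np.array([.5605,.1067,0]); a=c*q[:,0]+s*q[:,1]; b=-s*q[:,0]+c*q[:,1]
for nm,w,o,r in(("x",a,b,.08),("y",b,a,.05)):
  for sg in(1,-1):
    for lo in np.arange(.09,.15,.005):
      m=(abs(o)<r)&(sg*w>lo)&(sg*w<=lo+.005)
      if m.any(): print(nm,sg,round(lo*1000),m.sum(),np.round(np.nanmedian(P[m,2])*1000,1),np.round(np.nanmax(P[m,2])*1000,1))
E
```

```text
now [ 0.2516 -0.5715  0.238 ] [-3.14   0.     0.415] -> x 55.61 y -49.61 z -0.20 az 0.365
x 1 90 91 3.6 11.9
x 1 95 82 4.2 10.5
x 1 100 90 3.0 12.2
x 1 105 93 4.1 19.2
x 1 110 173 14.4 30.9
x 1 115 61 21.8 26.5
x 1 120 4 4.3 5.7
x 1 125 83 -0.5 8.4
x 1 130 82 0.2 7.3
x 1 135 70 -0.9 6.3
x 1 140 47 -2.0 6.5
x 1 145 15 -2.6 2.1
x -1 90 58 5.0 14.3
x -1 95 95 20.5 30.2
x -1 100 133 0.2 28.0
x -1 105 92 -0.9 7.6
x -1 110 87 -1.0 6.0
x -1 115 53 0.2 6.2
x -1 120 16 -0.2 6.8
y 1 90 53 3.4 8.6
y 1 95 56 3.6 11.4
y 1 100 54 3.6 11.8
y 1 105 55 3.0 8.5
y 1 110 59 3.6 9.1
y 1 115 56 4.9 8.8
y 1 120 57 3.7 11.8
y 1 125 53 3.4 11.0
y 1 130 68 3.9 14.9
y 1 135 76 18.2 28.6
y 1 140 31 20.4 29.8
y 1 145 42 -1.9 5.2
y -1 90 60 4.6 10.0
y -1 95 54 3.7 11.7
y -1 100 55 3.4 9.2
y -1 105 58 3.5 10.5
y -1 110 57 3.2 9.4
y -1 115 58 4.4 13.4
y -1 120 65 18.7 27.0
y -1 125 44 20.6 26.2
y -1 130 57 -0.8 6.2
y -1 135 57 -1.1 6.1
y -1 140 55 -1.6 6.5
y -1 145 40 -1.5 5.8
```

```bash
python3 -m creep '[{"x":5.5,"y":-4.9,"az":0.18},{"x":10,"y":-9.2,"az":0.365},{"x":14.5,"y":-13.2,"az":0.365},{"x":19,"y":-17.2,"az":0.365},{"x":23.5,"y":-21.2,"az":0.365},{"x":28,"y":-25.2,"az":0.365},{"x":32.5,"y":-29.2,"az":0.365},{"x":37,"y":-33.2,"az":0.365},{"x":41.5,"y":-37.2,"az":0.365},{"x":46,"y":-41,"az":0.365}]' 20
python3 - <<'E'
from h import *
to(.5605,.1067,.24,.05)
E
```

```text
now [ 0.2516 -0.5715  0.238 ] [-3.14   0.     0.415] -> x 55.61 y -49.61 z -0.20 az 0.365$[0]: bad value
```

```bash
python3 -m creep '[{"fingers":8.8,"x":5.5,"y":-4.9,"z":0,"ax":0,"ay":0,"az":0.18},{"fingers":8.8,"x":10,"y":-9.2,"z":0,"ax":0,"ay":0,"az":0.365},{"fingers":8.8,"x":14.5,"y":-13.2,"z":0,"ax":0,"ay":0,"az":0.365},{"fingers":8.8,"x":19,"y":-17.2,"z":0,"ax":0,"ay":0,"az":0.365},{"fingers":5,"x":23.5,"y":-21.2,"z":0,"ax":0,"ay":0,"az":0.365},{"fingers":4,"x":28,"y":-25.2,"z":0,"ax":0,"ay":0,"az":0.365},{"fingers":3,"x":32.5,"y":-29.2,"z":0,"ax":0,"ay":0,"az":0.365},{"fingers":1,"x":37,"y":-33.2,"z":0,"ax":0,"ay":0,"az":0.365},{"fingers":0.5,"x":41.5,"y":-37.2,"z":0,"ax":0,"ay":0,"az":0.365},{"fingers":0.5,"x":46,"y":-41,"z":0,"ax":0,"ay":0,"az":0.365}]' 20
python3 - <<'E'
from h import *
to(.5605,.1067,.24,.05)
E
```

```text
time: 1.35
tool_pos: [0.508, -0.0094, 0.2386]
eef_rot: [3.141, 0.0, 0.05]
wrist_force: [0.7, 0.1, 0.3]
opening: 0.0304
now [ 0.508  -0.0094  0.2386] [3.141 0.    0.05 ] -> x 5.82 y -11.33 z -0.14 az 0.000
```

```bash
python3 -m creep '[{"fingers":0.5,"x":2,"y":-4,"z":0,"ax":0,"ay":0,"az":0},{"fingers":0.5,"x":4,"y":-8,"z":0,"ax":0,"ay":0,"az":0},{"fingers":0.5,"x":5.8,"y":-11.3,"z":0,"ax":0,"ay":0,"az":0},{"fingers":0.5,"x":5.8,"y":-11.3,"z":2,"ax":0,"ay":0,"az":0},{"fingers":0.5,"x":5.8,"y":-11.3,"z":2,"ax":0,"ay":0,"az":0},{"fingers":0.5,"x":5.8,"y":-11.3,"z":2,"ax":0,"ay":0,"az":0},{"fingers":0.5,"x":5.8,"y":-11.3,"z":2,"ax":0,"ay":0,"az":0},{"fingers":0.5,"x":5.8,"y":-11.3,"z":2,"ax":0,"ay":0,"az":0},{"fingers":0.5,"x":5.8,"y":-11.3,"z":2,"ax":0,"ay":0,"az":0},{"fingers":0.5,"x":5.8,"y":-11.3,"z":2,"ax":0,"ay":0,"az":0}]' 20
python3 - <<'E'
from h import *
to(.5605,.1067,.24,.05)
p,d,X=grab("wrist"); save(p,"pics/w1.png"); np.savez("w1.npz",p=p,X=X)
hsv=cv2.cvtColor(p,cv2.COLOR_RGB2HSV); zz=X[...,2]
for n,m in(("tall",(zz>.043)&(zz<.056)),("green",(zz>.022)&(zz<.036)&(hsv[...,0]>60)&(hsv[...,0]<100))):
    k,l,st,ce=cv2.connectedComponentsWithStats(m.astype(np.uint8))
    for i in range(1,k):
        if st[i,4]>300:
            P=X[l==i]; r=cv2.minAreaRect((P[:,:2]*1000).astype(np.float32)); print(n,st[i],np.round(r[0],1),np.round(r[1],1),round(r[2],1),np.round(np.median(P[:,2]),4),p[l==i].mean(0).round())
E
```

```text
time: 2.6
tool_pos: [0.56, 0.1043, 0.2188]
eef_rot: [-3.142, -0.0, 0.05]
wrist_force: [0.5, 0.2, -0.5]
opening: 0.0048
now [0.56   0.1043 0.2188] [-3.142 -0.     0.05 ] -> x 0.06 y -0.24 z -2.12 az -0.000
tall [   0    0   70   54 3383] [711.2 348.6] [48.2 75.9] 4.5 0.0469 [169. 143. 122.]
tall [ 277  113   52  123 5674] [564.1  48.9] [149.9  56.2] 2.8 0.049 [110.  66.  54.]
tall [ 179  116   52  122 5631] [555.6 163. ] [149.1  56.3] 2.8 0.049 [198. 191. 171.]
tall [   0  170  104   73 4155] [509.3 360.5] [126.7  56.9] 71.6 0.0449 [134.  74. 166.]
green [ 234  115   40  115 4281] [560.4 106.4] [147.8  49.2] 3.4 0.029 [ 98. 110. 105.]
```

View pics/w1.png

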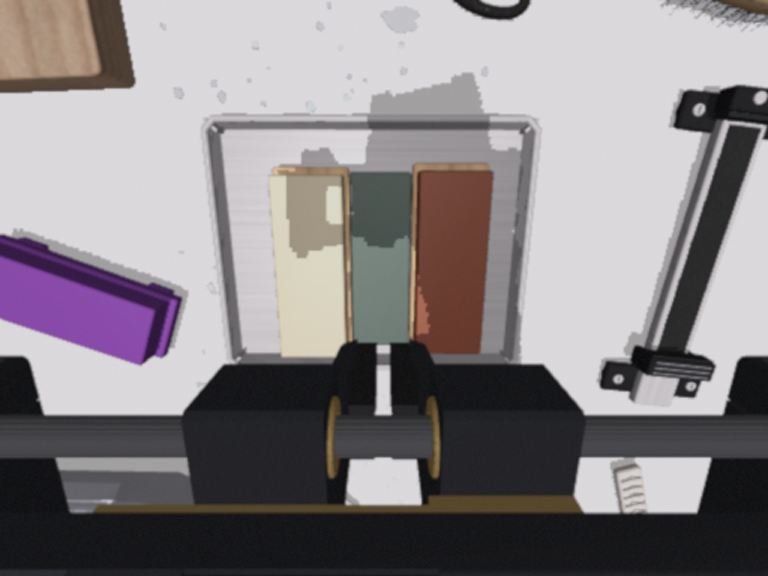

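The wrist view agrees with the top view: cream centre (555.6,163.0), red (564.1,48.9) and bare (560.4,106.4) mm, all at yaw ≈0.05. The holder is fully visible on the right: fixed jaw at px (745,105), sliding jaw at (672,362). I'll measure it from here while working out the descent into the gap.

Run:
```python
from h import *
z=np.load("w1.npz"); p,X=z["p"],z["X"]; zz=X[...,2]; v,u=np.mgrid[:384,:512]
for n,m in(("fixed",(u>440)&(v<100)&(zz>.03)&(zz<.05)),("jaw",(u>415)&(u<480)&(v>220)&(v<265)&(zz>.034)&(zz<.05)),("bar",(u>425)&(v>75)&(v<240)&(zz>.013)&(zz<.028))):
    k,l,st,_=cv2.connectedComponentsWithStats(m.astype(np.uint8)); m=l==1+np.argmax(st[1:,4])
    P=X[m]; r=cv2.minAreaRect((P[:,:2]*1000).astype(np.float32)); print(n,m.sum(),np.round(r[0],1),np.round(r[1],1),round(r[2],1),np.round(np.median(P[:,2]),4), np.round([P[:,0].min(),P[:,0].max()],4))
to(.5604,.1064,.034,.05)
```

```text
fixed 653 [ 698.  -165.6] [37.5 22.3] 86.0 0.0374 [0.6859 0.7099]
jaw 674 [ 481.5 -165.1] [61.3 20.2] 86.9 0.0394 [0.4704 0.4929]
bar 4935 [ 585.5 -171.1] [ 58.1 210.8] 86.0 0.0206 [0.4823 0.6924]
now [0.56   0.1043 0.2188] [ 3.142 -0.     0.05 ] -> x 0.05 y -0.21 z 18.48 az -0.000
```

```bash
python3 -m creep '[{"fingers":0.5,"x":0,"y":-0.2,"z":4,"ax":0,"ay":0,"az":0},{"fingers":0.5,"x":0,"y":-0.2,"z":8,"ax":0,"ay":0,"az":0},{"fingers":0.5,"x":0,"y":-0.2,"z":12,"ax":0,"ay":0,"az":0},{"fingers":0.5,"x":0,"y":-0.2,"z":14.5,"ax":0,"ay":0,"az":0},{"fingers":0.5,"x":0,"y":-0.2,"z":16.5,"ax":0,"ay":0,"az":0},{"fingers":0.5,"x":0,"y":-0.2,"z":17.5,"ax":0,"ay":0,"az":0},{"fingers":0.5,"x":0,"y":-0.2,"z":18,"ax":0,"ay":0,"az":0},{"fingers":0.5,"x":0,"y":-0.2,"z":18.4,"ax":0,"ay":0,"az":0},{"fingers":0.5,"x":0,"y":-0.2,"z":18.4,"ax":0,"ay":0,"az":0},{"fingers":0.5,"x":0,"y":-0.2,"z":18.4,"ax":0,"ay":0,"az":0}]' 20
```

```text
time: 3.9
tool_pos: [0.5602, 0.1064, 0.0352]
eef_rot: [-3.141, -0.001, 0.05]
wrist_force: [-0.7, -0.6, 0.3]
opening: 0.0049
```

```bash
python3 -m creep '[{"fingers":1.5,"x":0,"y":0,"z":0,"ax":0,"ay":0,"az":0},{"fingers":2.2,"x":0,"y":0,"z":0,"ax":0,"ay":0,"az":0},{"fingers":2.9,"x":0,"y":0,"z":0,"ax":0,"ay":0,"az":0},{"fingers":3.6,"x":0,"y":0,"z":0,"ax":0,"ay":0,"az":0},{"fingers":4.3,"x":0,"y":0,"z":0,"ax":0,"ay":0,"az":0},{"fingers":5,"x":0,"y":0,"z":0,"ax":0,"ay":0,"az":0},{"fingers":5.7,"x":0,"y":0,"z":0,"ax":0,"ay":0,"az":0},{"fingers":6.4,"x":0,"y":0,"z":0,"ax":0,"ay":0,"az":0},{"fingers":7,"x":0,"y":0,"z":0,"ax":0,"ay":0,"az":0},{"fingers":7.5,"x":0,"y":0,"z":0,"ax":0,"ay":0,"az":0}]' 30
python3 - <<'E'
from h import *
p,d,X=grab("wrist"); save(p,"pics/w2.png"); np.savez("w2.npz",p=p,X=X)
p,d,X=grab("top"); zz=X[...,2]; v,u=np.mgrid[:384,:512]; 
hsv=cv2.cvtColor(p,cv2.COLOR_RGB2HSV)
E
```

```text
time: 5.15
tool_pos: [0.5599, 0.1065, 0.0347]
eef_rot: [-3.141, -0.0, 0.05]
wrist_force: [0.3, 1.1, 0.5]
opening: 0.0748
```

View pics/w2.png

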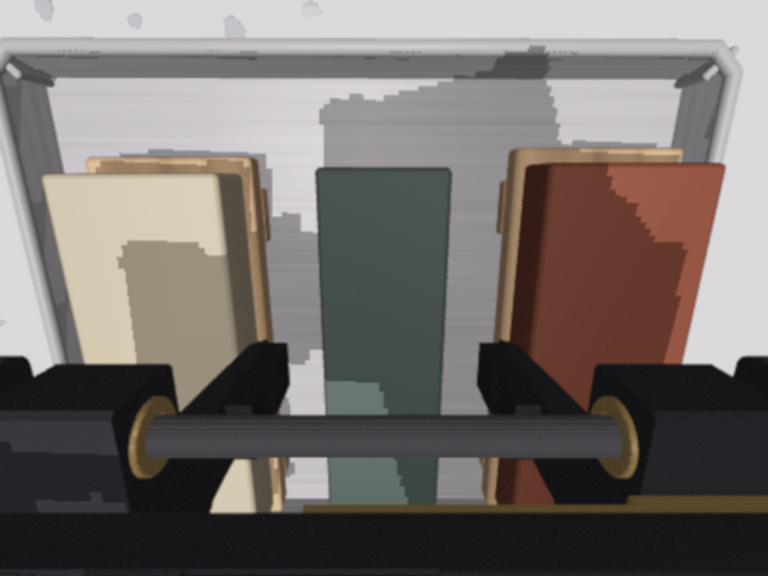

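The two stones have moved outward evenly and still stand flat: cream on the left at (150,300), red on the right at (620,300). The bare stone (385,300) lies undisturbed between them, with clear floor on both sides. I'll check the clearances next.

Run:
```python
from h import *
z=np.load("w2.npz"); p,X=z["p"],z["X"]
c,s=np.cos(.05),np.sin(.05); q=X-np.array([.5604,.1064,0]); a=c*q[...,0]+s*q[...,1]; b=(-s*q[...,0]+c*q[...,1])*1000; zz=X[...,2]
for r in(130,150,180,210): 
    row=[(round(float(b[r,i])),round(float(zz[r,i]*1000))) for i in range(30,490,9)]
    print(r,round(float(np.nanmedian(a[r,220:290])),3),row)
for n,m in(("bare",(zz>.02)&(zz<.034)&(abs(b)<35)),("tallL",(zz>.043)&(b>40)&(b<120)&(a>0)),("tallR",(zz>.043)&(b<-40)&(b>-120)&(a>0))):
    P=X[m]; r=cv2.minAreaRect((P[:,:2]*1000).astype(np.float32)); print(n,m.sum(),np.round(r[0],1),np.round(r[1],1),round(r[2],1),np.round(np.median(P[:,2]),4),"b",np.round([np.nanpercentile(b[m],1),np.nanpercentile(b[m],99)]),"a",np.nanmax(a[m]).round(4))
to(.5604,.1064,.0085,.05)
```

```text
130 0.065 [(136, 14), (103, 49), (99, 49), (95, 48), (90, 48), (85, 49), (82, 48), (77, 49), (72, 50), (68, 50), (65, 48), (60, 50), (55, 50), (52, 47), (52, 36), (51, 23), (49, 14), (46, 4), (40, 3), (34, 4), (29, 5), (20, 29), (15, 29), (10, 30), (5, 29), (0, 28), (-5, 29), (-10, 30), (-15, 29), (-20, 28), (-25, 28), (-35, 4), (-40, 4), (-46, 4), (-49, 12), (-51, 24), (-52, 35), (-52, 47), (-55, 50), (-59, 50), (-64, 49), (-69, 49), (-73, 49), (-77, 50), (-81, 50), (-85, 50), (-90, 49), (-94, 50), (-98, 50), (-104, 48), (-147, 0), (-153, -1)]
150 0.054 [(137, 16), (104, 50), (101, 48), (96, 50), (92, 49), (87, 49), (83, 49), (79, 49), (74, 50), (70, 49), (65, 50), (61, 50), (57, 48), (53, 48), (52, 39), (52, 25), (49, 18), (47, 4), (41, 4), (35, 3), (29, 4), (20, 29), (15, 29), (10, 28), (5, 30), (0, 28), (-5, 28), (-10, 30), (-15, 29), (-20, 29), (-29, 4), (-35, 5), (-41, 4), (-47, 5), (-49, 16), (-52, 24), (-52, 39), (-52, 49), (-57, 49), (-61, 49), (-66, 49), (-70, 49), (-74, 49), (-78, 49), (-83, 50), (-87, 50), (-93, 48), (-96, 50), (-100, 49), (-104, 50), (-150, 0), (-155, 1)
[... 706 characters left out ...]
 (52, 48), (52, 35), (50, 25), (50, 4), (44, 5), (37, 5), (31, 4), (21, 29), (16, 29), (11, 29), (5, 29), (0, 29), (-5, 29), (-11, 29), (-16, 30), (-21, 29), (-31, 4), (-38, 4), (-44, 4), (-50, 4), (-50, 24), (-52, 34), (-52, 47), (-56, 49), (-60, 49), (-65, 49), (-69, 51), (-74, 49), (-79, 50), (-85, 48), (-88, 49), (-94, 48), (-97, 50), (-102, 50), (-147, 0), (-154, -1), (-160, -1), (-167, 0)]
bare 17786 [582.1 107.4] [192.3  70. ] 2.9 0.029 b [-27.  27.] a 0.1179
tallL 30705 [592.9 182.1] [72.4 67.9] 2.9 0.0677 b [ 41. 105.] a 0.0724
tallR 31608 [601.8  34.3] [75.7 68.1] 2.7 0.0509 b [-106.  -41.] a 0.0756
now [0.5599 0.1065 0.0347] [-3.141 -0.     0.05 ] -> x 0.05 y 0.02 z 2.62 az -0.000
```

Centre spacing is now about 160 mm, the stands are at ±49 mm and the stone's sides at ±25 mm. An opening of 6.0 cm leaves about 5 mm all round, so I narrow to that and go down.

```bash
python3 -m creep '[{"fingers":6,"x":0,"y":0,"z":0,"ax":0,"ay":0,"az":0},{"fingers":6,"x":0,"y":0,"z":0,"ax":0,"ay":0,"az":0},{"fingers":6,"x":0,"y":0,"z":0,"ax":0,"ay":0,"az":0},{"fingers":6,"x":0,"y":0,"z":0.5,"ax":0,"ay":0,"az":0},{"fingers":6,"x":0,"y":0,"z":1,"ax":0,"ay":0,"az":0},{"fingers":6,"x":0,"y":0,"z":1.5,"ax":0,"ay":0,"az":0},{"fingers":6,"x":0,"y":0,"z":2,"ax":0,"ay":0,"az":0},{"fingers":6,"x":0,"y":0,"z":2.3,"ax":0,"ay":0,"az":0},{"fingers":6,"x":0,"y":0,"z":2.6,"ax":0,"ay":0,"az":0},{"fingers":6,"x":0,"y":0,"z":2.6,"ax":0,"ay":0,"az":0}]' 30
```

```text
time: 6.5
tool_pos: [0.5598, 0.1064, 0.0085]
eef_rot: [3.142, 0.0, 0.05]
wrist_force: [-0.8, -0.0, 0.7]
opening: 0.0596
```

```bash
python3 -m creep '[{"fingers":5.4,"x":0,"y":0,"z":0,"ax":0,"ay":0,"az":0},{"fingers":5,"x":0,"y":0,"z":0,"ax":0,"ay":0,"az":0},{"fingers":4.5,"x":0,"y":0,"z":0,"ax":0,"ay":0,"az":0},{"fingers":4.5,"x":0,"y":0,"z":0,"ax":0,"ay":0,"az":0},{"fingers":4.5,"x":0,"y":0,"z":0,"ax":0,"ay":0,"az":0},{"fingers":4.5,"x":0,"y":0,"z":-0.3,"ax":0,"ay":0,"az":0},{"fingers":4.5,"x":0,"y":0,"z":-0.6,"ax":0,"ay":0,"az":0},{"fingers":4.5,"x":0,"y":0,"z":-1,"ax":0,"ay":0,"az":0},{"fingers":4.5,"x":0,"y":0,"z":-1.5,"ax":0,"ay":0,"az":0},{"fingers":4.5,"x":0,"y":0,"z":-2,"ax":0,"ay":0,"az":0}]' 40
```

```text
time: 7.75
tool_pos: [0.5599, 0.1063, 0.0291]
eef_rot: [3.141, -0.0, 0.05]
wrist_force: [0.6, -0.3, -3.5]
opening: 0.0498
```

```bash
python3 -m creep '[{"fingers":4.5,"x":0,"y":0,"z":-2,"ax":0,"ay":0,"az":0},{"fingers":4.5,"x":0,"y":0,"z":-5,"ax":0,"ay":0,"az":0},{"fingers":4.5,"x":0,"y":0,"z":-8,"ax":0,"ay":0,"az":0},{"fingers":4.5,"x":-0.5,"y":2,"z":-11,"ax":0,"ay":0,"az":0},{"fingers":4.5,"x":-1.5,"y":5,"z":-14,"ax":0,"ay":0,"az":0.02},{"fingers":4.5,"x":-2.5,"y":9,"z":-16.5,"ax":0,"ay":0,"az":0.04},{"fingers":4.5,"x":-4,"y":13,"z":-17,"ax":0,"ay":0,"az":0.06},{"fingers":4.5,"x":-5,"y":17,"z":-17,"ax":0,"ay":0,"az":0.08},{"fingers":4.5,"x":-6,"y":21,"z":-17,"ax":0,"ay":0,"az":0.1},{"fingers":4.5,"x":-7,"y":24.5,"z":-17,"ax":0,"ay":0,"az":0.115}]' 40
python3 -m creep '[{"fingers":4.5,"x":-0.3,"y":1.5,"z":0,"ax":0,"ay":0,"az":0},{"fingers":4.5,"x":-0.4,"y":2.3,"z":0,"ax":0,"ay":0,"az":0},{"fingers":4.5,"x":-0.4,"y":2.3,"z":0,"ax":0,"ay":0,"az":0},{"fingers":4.5,"x":-0.4,"y":2.3,"z":0,"ax":0,"ay":0,"az":0},{"fingers":4.5,"x":-0.4,"y":2.3,"z":0,"ax":0,"ay":0,"az":0},{"fingers":4.5,"x":-0.4,"y":2.3,"z":0,"ax":0,"ay":0,"az":0},{"fingers":4.5,"x":-0.4,"y":2.3,"z":0,"ax":0,"ay":0,"az":0},{"fingers":4.5,"x":-0.4,"y":2.3,"z":0,"ax":0,"ay":0,"az":0},{"fingers":4.5,"x":-0.4,"y":2.3,"z":0,"ax":0,"ay":0,"az":0},{"fingers":4.5,"x":-0.4,"y":2.3,"z":0,"ax":0,"ay":0,"az":0}]' 40
python3 - <<'E'
from h import *
p,d,X=grab("wrist"); save(p,"pics/w3.png"); np.savez("w3.npz",p=p,X=X)
E
```

```text
time: 9.0
tool_pos: [0.5015, -0.1436, 0.2001]
eef_rot: [3.141, -0.001, -0.067]
wrist_force: [0.3, -0.3, -3.9]
opening: 0.0496
time: 10.25
tool_pos: [0.4966, -0.1646, 0.1987]
eef_rot: [3.142, -0.0, -0.065]
wrist_force: [0.4, 0.6, -2.8]
opening: 0.0498
```

View pics/w3.png

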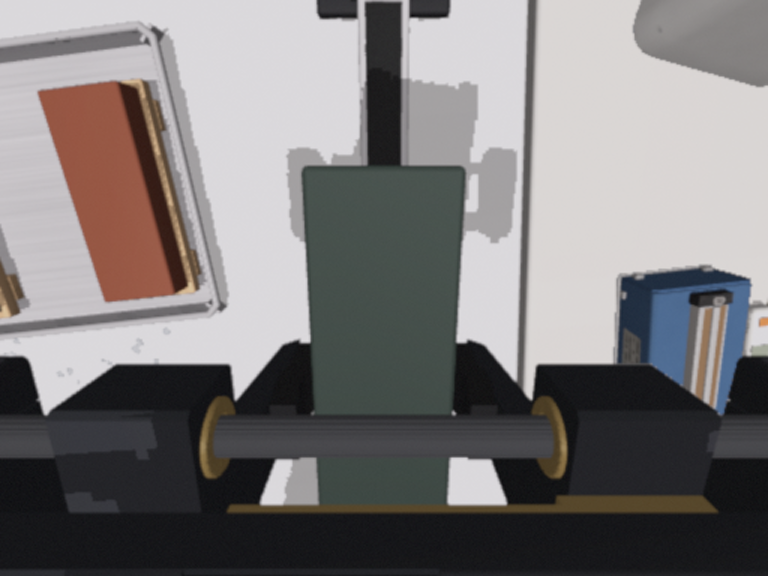

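The stone is held level and centred on the bar's line: the bar shows at (384,0–165) with the fixed jaw foot at (384,5), and red stands flat at (120,190). I'll measure the bar line and jaw faces.

Run:
```python
from h import *
z=np.load("w3.npz"); p,X=z["p"],z["X"]; zz=X[...,2]; v,u=np.mgrid[:384,:512]
m=(u>225)&(u<285)&(v>=14)&(v<100)&(zz>.012)&(zz<.03)
L=[]
for r in range(14,100):
    k=np.where(m[r])[0]
    if len(k)>10: L.append([np.mean(X[r,k,0]),(X[r,k[0],1]+X[r,k[-1],1])/2,abs(X[r,k[0],1]-X[r,k[-1],1])])
L=np.array(L); f=np.polyfit(L[:,0],L[:,1],1); print("bar yaw",np.arctan(f[0]),"y at .5,.58,.69",np.polyval(f,[.5,.58,.69]),"w",np.median(L[:,2]),L[:,0].min(),L[:,0].max())
m=(zz>.15)&(zz<.26)&(v>108)&(v<225)&(u>195)&(u<315)
P=X[m]; print("stone",np.median(P[:,2])); r=cv2.minAreaRect((P[:,:2]*1000).astype(np.float32)); print(np.round(r[0],1),np.round(r[1],1),r[2],"xmax",np.nanpercentile(P[:,0],99.5))
# fixed jaw faces & sliding jaw from earlier images along holder axis
for fn in("w1.npz","top0.npz"):
    Z=np.load(fn)["X"]; y=np.polyval(f,Z[...,0]); th=np.arctan(f[0])
    a=Z[...,0]*np.cos(th)+Z[...,1]*np.sin(th); b=-Z[...,0]*np.sin(th)+Z[...,1]*np.cos(th); b0=np.median(-L[:,0]*np.sin(th)+L[:,1]*np.cos(th))
    for n,lo,hi,zt in(("jaw",.45,.54,.035),("fixed",.66,.76,.033)):
        q=(abs(b-b0)<.02)&(a>lo)&(a<hi)&(Z[...,2]>zt); print(fn,n,q.sum(),np.round(np.percentile(a[q],[1,5,50,95,99]),4))
    q=(abs(b-b0)<.012)&(a>.40)&(a<.50)&(Z[...,2]>.014); print("bar end",np.round(np.percentile(a[q],[0.5,1,3]),4)); print("b0",b0)
    q=(b-b0<.06)&(b-b0>.022)&(a>.40)&(a<.53)&(Z[...,2]>.010); print("foot",np.round(np.percentile(a[q],[1,50,99]),4))
```

```text
bar yaw -0.060335257842456934 y at .5,.58,.69 [-0.16642018 -0.17125287 -0.17789781] w 0.03478158376015898 0.587946072087733 0.6719294876826148
stone 0.2189350071479504
[ 543.9 -168.1] [50.2 55.5] 86.10457611083984 xmax 0.571979617516613
w1.npz jaw 425 [0.481  0.482  0.4914 0.4998 0.5004]
w1.npz fixed 335 [0.6959 0.6964 0.7045 0.7159 0.7171]
bar end [0.442  0.4423 0.4439]
b0 -0.13602899028946197
foot [0.4493 0.4758 0.5001]
top0.npz jaw 87 [0.4805 0.4812 0.4896 0.4991 0.5012]
top0.npz fixed 99 [0.6955 0.6967 0.7075 0.718  0.7191]
bar end [0.443  0.4432 0.4434]
b0 -0.13602899028946197
foot [0.4491 0.4705 0.5008]
```

The bar's yaw is −0.060. The holder origin lies at 0.582 m along its axis and the sliding jaw stands at about 8–10 mm. I'll set the stone down about 9 mm short of the fixed jaw.

Run:
```python
from h import *
to(.6027,-.1727,.0245,-.0603)
```

```text
now [ 0.4967 -0.1646  0.1987] [ 3.142 -0.    -0.065] -> x 10.64 y 0.12 z 17.42 az -0.005
```

```bash
python3 -m creep '[{"fingers":4.5,"x":3,"y":0.1,"z":1,"ax":0,"ay":0,"az":0},{"fingers":4.5,"x":6,"y":0.1,"z":3,"ax":0,"ay":0,"az":0},{"fingers":4.5,"x":9,"y":0.1,"z":5,"ax":0,"ay":0,"az":0},{"fingers":4.5,"x":10.6,"y":0.1,"z":8,"ax":0,"ay":0,"az":-0.005},{"fingers":4.5,"x":10.6,"y":0.1,"z":11,"ax":0,"ay":0,"az":-0.005},{"fingers":4.5,"x":10.6,"y":0.1,"z":13,"ax":0,"ay":0,"az":-0.005},{"fingers":4.5,"x":10.6,"y":0.1,"z":14.5,"ax":0,"ay":0,"az":-0.005},{"fingers":4.5,"x":10.6,"y":0.1,"z":15.5,"ax":0,"ay":0,"az":-0.005},{"fingers":4.5,"x":10.6,"y":0.1,"z":16,"ax":0,"ay":0,"az":-0.005},{"fingers":4.5,"x":10.6,"y":0.1,"z":16,"ax":0,"ay":0,"az":-0.005}]' 40
python3 - <<'E'
from h import *
to(.6027,-.1727,.0245,-.0603)
p,d,X=grab("scene"); save(p[80:240,200:370],"pics/s4.png",4)
p,d,X=grab("wrist"); save(p,"pics/w4.png")
E
```

```text
time: 11.55
tool_pos: [0.6025, -0.1725, 0.0389]
eef_rot: [3.141, -0.0, -0.06]
wrist_force: [0.0, -0.5, -3.0]
opening: 0.0499
now [ 0.6025 -0.1725  0.0389] [ 3.141 -0.    -0.06 ] -> x 0.02 y 0.02 z 1.44 az 0.000
```

View pics/w4.png

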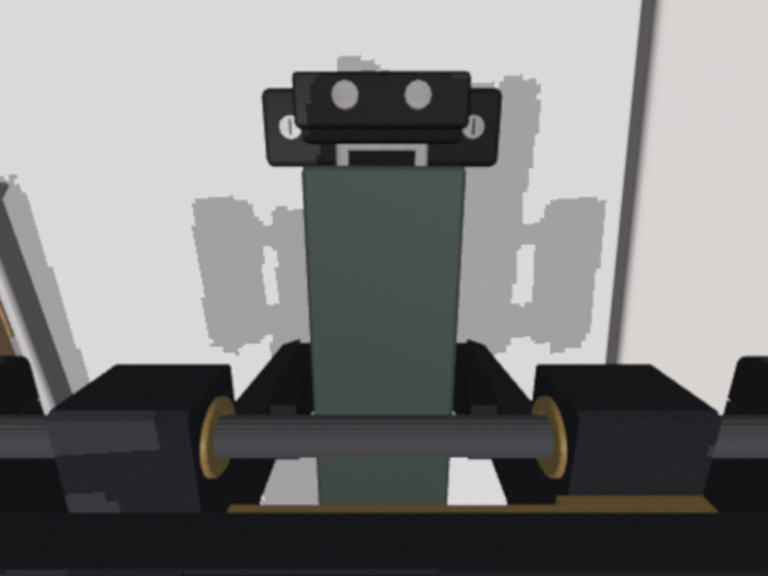

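The stone is centred (384) on the bar, whose grey edges show at 338–428, and on the fixed jaw (295–470). Its front end is short of the jaw's face. I'll lower it gently.

```bash
python3 -m creep '[{"fingers":4.5,"x":0,"y":0,"z":0.4,"ax":0,"ay":0,"az":0},{"fingers":4.5,"x":0,"y":0,"z":0.7,"ax":0,"ay":0,"az":0},{"fingers":4.5,"x":0,"y":0,"z":0.9,"ax":0,"ay":0,"az":0},{"fingers":4.5,"x":0,"y":0,"z":1.05,"ax":0,"ay":0,"az":0},{"fingers":4.5,"x":0,"y":0,"z":1.15,"ax":0,"ay":0,"az":0},{"fingers":4.5,"x":0,"y":0,"z":1.25,"ax":0,"ay":0,"az":0},{"fingers":4.5,"x":0,"y":0,"z":1.3,"ax":0,"ay":0,"az":0},{"fingers":4.5,"x":0,"y":0,"z":1.35,"ax":0,"ay":0,"az":0},{"fingers":4.5,"x":0,"y":0,"z":1.4,"ax":0,"ay":0,"az":0},{"fingers":4.5,"x":0,"y":0,"z":1.4,"ax":0,"ay":0,"az":0}]' 40
```

```text
time: 12.9
tool_pos: [0.6024, -0.1725, 0.0249]
eef_rot: [3.141, -0.0, -0.06]
wrist_force: [-0.4, 0.5, -1.2]
opening: 0.0497
```

```bash
python3 -m creep '[{"fingers":4.5,"x":0,"y":0,"z":0.05,"ax":0,"ay":0,"az":0},{"fingers":4.5,"x":0,"y":0,"z":0.08,"ax":0,"ay":0,"az":0},{"fingers":5.1,"x":0,"y":0,"z":0.08,"ax":0,"ay":0,"az":0},{"fingers":5.5,"x":0,"y":0,"z":0.08,"ax":0,"ay":0,"az":0},{"fingers":6.2,"x":0,"y":0,"z":0.08,"ax":0,"ay":0,"az":0},{"fingers":7,"x":0,"y":0,"z":0.08,"ax":0,"ay":0,"az":0},{"fingers":7,"x":0,"y":0,"z":0.08,"ax":0,"ay":0,"az":0},{"fingers":7,"x":0,"y":0,"z":-2,"ax":0,"ay":0,"az":0},{"fingers":7,"x":0,"y":0,"z":-5,"ax":0,"ay":0,"az":0},{"fingers":7,"x":0,"y":0,"z":-8,"ax":0,"ay":0,"az":0}]' 20
python3 - <<'E'
from h import *
th=-.0603;c,s=np.cos(th),np.sin(th)
f=lambda a,b=-.136:(a*c-b*s,a*s+b*c)
print(f(.465),f(.43)); to(*f(.445),.10,th)
E
```

```text
time: 14.15
tool_pos: [0.6027, -0.1726, 0.107]
eef_rot: [3.141, -0.001, -0.06]
wrist_force: [0.2, 0.3, 0.2]
opening: 0.0703
(np.float64(0.4559590341081022), np.float64(-0.1637753315222)) (np.float64(0.42102264640459447), np.float64(-0.16166611028435066))
now [ 0.6027 -0.1726  0.107 ] [ 3.141e+00 -1.000e-03 -6.000e-02] -> x -16.70 y 0.01 z 0.70 az -0.000
```

```bash
python3 -m creep '[{"fingers":5,"x":-3,"y":0,"z":0,"ax":0,"ay":0,"az":0},{"fingers":4,"x":-7,"y":0,"z":0,"ax":0,"ay":0,"az":0},{"fingers":3,"x":-11,"y":0,"z":0,"ax":0,"ay":0,"az":0},{"fingers":2,"x":-14,"y":0,"z":0,"ax":0,"ay":0,"az":0},{"fingers":1,"x":-16,"y":0,"z":0,"ax":0,"ay":0,"az":0},{"fingers":0.5,"x":-16.2,"y":0,"z":0,"ax":0,"ay":0,"az":0},{"fingers":0.5,"x":-16.2,"y":0,"z":2,"ax":0,"ay":0,"az":0},{"fingers":0.5,"x":-16.2,"y":0,"z":4,"ax":0,"ay":0,"az":0},{"fingers":0.5,"x":-16.2,"y":0,"z":4.5,"ax":0,"ay":0,"az":0},{"fingers":0.5,"x":-16.2,"y":0,"z":4.5,"ax":0,"ay":0,"az":0}]' 20
python3 - <<'E'
from h import *
th=-.0603;c,s=np.cos(th),np.sin(th)
a=.455;b=-.136; to(a*c-b*s,a*s+b*c,.026,th)
p,d,X=grab("wrist"); save(p,"pics/w5.png"); zz=X[...,2]
A=X[...,0]*c+X[...,1]*s; B=-X[...,0]*s+X[...,1]*c+.136
h=cv2.cvtColor(p,cv2.COLOR_RGB2HSV)[...,0]
m=(zz>.04)&(zz<.05)&(abs(B)<.05)&(A>.5)&(A<.72); P=np.c_[A[m],B[m]]*1000
r=cv2.minAreaRect(P.astype(np.float32)); print("stone a,b",r,np.median(zz[m]), np.percentile(P[:,0],[.5,99.5]))
E
```

```text
time: 15.4
tool_pos: [0.4415, -0.1627, 0.06]
eef_rot: [3.141, -0.001, -0.06]
wrist_force: [0.5, 0.5, 0.1]
opening: 0.0053
now [ 0.4415 -0.1627  0.06  ] [ 3.141e+00 -1.000e-03 -6.000e-02] -> x 0.45 y 0.02 z 3.40 az 0.000
stone a,b ((558.9015502929688, -0.10672569274902344), (44.419437408447266, 50.350215911865234), 0.38808056712150574) 0.04507200500083106 [536.90776365 580.43055103]
```

View pics/w5.png

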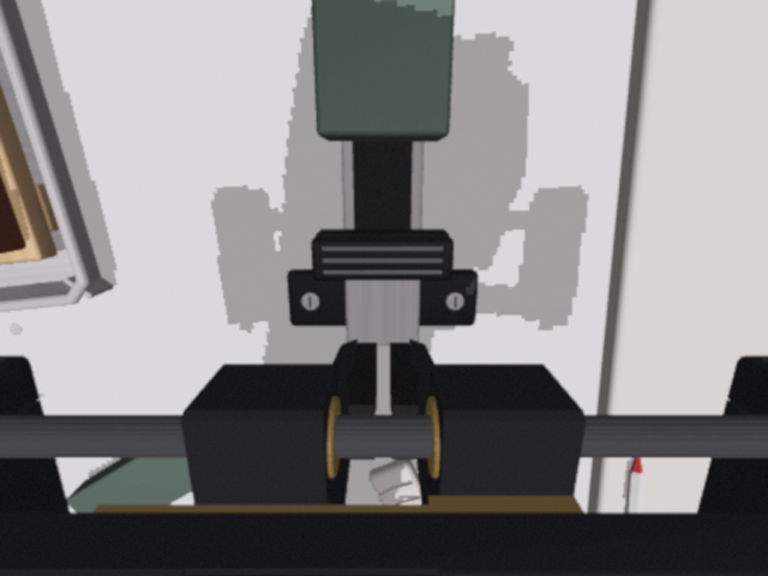

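The stone lies flat on the bar (top at 45 mm, 0.1 mm off the centreline, 0.4° out of line). The fingers are behind the sliding jaw, whose back is at (383,275). Now down behind it and push.

```bash
python3 -m creep '[{"fingers":0.5,"x":0,"y":0,"z":1,"ax":0,"ay":0,"az":0},{"fingers":0.5,"x":0,"y":0,"z":2,"ax":0,"ay":0,"az":0},{"fingers":0.5,"x":0,"y":0,"z":2.8,"ax":0,"ay":0,"az":0},{"fingers":0.5,"x":0,"y":0,"z":3.3,"ax":0,"ay":0,"az":0},{"fingers":0.5,"x":0,"y":0,"z":3.3,"ax":0,"ay":0,"az":0},{"fingers":0.5,"x":0.7,"y":0,"z":3.3,"ax":0,"ay":0,"az":0},{"fingers":0.5,"x":1.4,"y":0,"z":3.3,"ax":0,"ay":0,"az":0},{"fingers":0.5,"x":2,"y":0,"z":3.3,"ax":0,"ay":0,"az":0},{"fingers":0.5,"x":2.5,"y":0,"z":3.3,"ax":0,"ay":0,"az":0},{"fingers":0.5,"x":3,"y":0,"z":3.3,"ax":0,"ay":0,"az":0}]' 20
python3 -m creep '[{"fingers":0.5,"x":0.5,"y":0,"z":0,"ax":0,"ay":0,"az":0},{"fingers":0.5,"x":0.9,"y":0,"z":0,"ax":0,"ay":0,"az":0},{"fingers":0.5,"x":1.3,"y":0,"z":0,"ax":0,"ay":0,"az":0},{"fingers":0.5,"x":1.7,"y":0,"z":0,"ax":0,"ay":0,"az":0},{"fingers":0.5,"x":2,"y":0,"z":0,"ax":0,"ay":0,"az":0},{"fingers":0.5,"x":2.3,"y":0,"z":0,"ax":0,"ay":0,"az":0},{"fingers":0.5,"x":2.5,"y":0,"z":0,"ax":0,"ay":0,"az":0},{"fingers":0.5,"x":2.7,"y":0,"z":0,"ax":0,"ay":0,"az":0},{"fingers":0.5,"x":2.8,"y":0,"z":0,"ax":0,"ay":0,"az":0},{"fingers":0.5,"x":2.8,"y":0,"z":0,"ax":0,"ay":0,"az":0}]' 20
```

```text
time: 16.7
tool_pos: [0.4697, -0.1644, 0.0267]
eef_rot: [-3.142, 0.002, -0.06]
wrist_force: [-2.9, -0.5, 2.1]
opening: 0.0048
time: 17.95
tool_pos: [0.4978, -0.1661, 0.0267]
eef_rot: [-3.142, 0.002, -0.06]
wrist_force: [-4.8, 0.6, 3.1]
opening: 0.0052
```

```bash
python3 -m creep '[{"fingers":0.5,"x":0.15,"y":0,"z":0,"ax":0,"ay":0,"az":0},{"fingers":0.5,"x":0.3,"y":0,"z":0,"ax":0,"ay":0,"az":0},{"fingers":0.5,"x":0.4,"y":0,"z":0,"ax":0,"ay":0,"az":0},{"fingers":0.5,"x":0.5,"y":0,"z":0,"ax":0,"ay":0,"az":0},{"fingers":0.5,"x":0.6,"y":0,"z":0,"ax":0,"ay":0,"az":0},{"fingers":0.5,"x":0.65,"y":0,"z":0,"ax":0,"ay":0,"az":0},{"fingers":0.5,"x":0.7,"y":0,"z":0,"ax":0,"ay":0,"az":0},{"fingers":0.5,"x":0.75,"y":0,"z":0,"ax":0,"ay":0,"az":0},{"fingers":0.5,"x":0.8,"y":0,"z":0,"ax":0,"ay":0,"az":0},{"fingers":0.5,"x":0.8,"y":0,"z":0,"ax":0,"ay":0,"az":0}]' 20
```

```text
time: 19.2
tool_pos: [0.5055, -0.1666, 0.0267]
eef_rot: [-3.142, 0.002, -0.06]
wrist_force: [-5.9, 1.1, 3.3]
opening: 0.0049
```

```bash
python3 -m creep '[{"fingers":0.5,"x":0.05,"y":0,"z":0,"ax":0,"ay":0,"az":0},{"fingers":0.5,"x":0.1,"y":0,"z":0,"ax":0,"ay":0,"az":0},{"fingers":0.5,"x":0.13,"y":0,"z":0,"ax":0,"ay":0,"az":0},{"fingers":0.5,"x":0.16,"y":0,"z":0,"ax":0,"ay":0,"az":0},{"fingers":0.5,"x":0.19,"y":0,"z":0,"ax":0,"ay":0,"az":0},{"fingers":0.5,"x":0.22,"y":0,"z":0,"ax":0,"ay":0,"az":0},{"fingers":0.5,"x":0.25,"y":0,"z":0,"ax":0,"ay":0,"az":0},{"fingers":0.5,"x":0.25,"y":0,"z":0,"ax":0,"ay":0,"az":0},{"fingers":0.5,"x":0.25,"y":0,"z":0,"ax":0,"ay":0,"az":0},{"fingers":0.5,"x":0.25,"y":0,"z":0,"ax":0,"ay":0,"az":0}]' 20
```

```text
time: 20.45
tool_pos: [0.5056, -0.1666, 0.0267]
eef_rot: [-3.141, 0.007, -0.061]
wrist_force: [-10.3, -0.3, 7.6]
opening: 0.0051
```

The tool has stopped advancing and the force has risen, so the stone has reached the fixed jaw. One more small push to confirm.

```bash
python3 -m creep '[{"fingers":0.5,"x":0.05,"y":0,"z":0,"ax":0,"ay":0,"az":0},{"fingers":0.5,"x":0.1,"y":0,"z":0,"ax":0,"ay":0,"az":0},{"fingers":0.5,"x":0.15,"y":0,"z":0,"ax":0,"ay":0,"az":0},{"fingers":0.5,"x":0.2,"y":0,"z":0,"ax":0,"ay":0,"az":0},{"fingers":0.5,"x":0.25,"y":0,"z":0,"ax":0,"ay":0,"az":0},{"fingers":0.5,"x":0.3,"y":0,"z":0,"ax":0,"ay":0,"az":0},{"fingers":0.5,"x":0.3,"y":0,"z":0,"ax":0,"ay":0,"az":0},{"fingers":0.5,"x":0.3,"y":0,"z":0,"ax":0,"ay":0,"az":0},{"fingers":0.5,"x":0.3,"y":0,"z":0,"ax":0,"ay":0,"az":0},{"fingers":0.5,"x":0.3,"y":0,"z":0,"ax":0,"ay":0,"az":0}]' 20
```

```text
time: 21.7
tool_pos: [0.5056, -0.1666, 0.0266]
eef_rot: [-3.141, 0.012, -0.061]
wrist_force: [-13.5, 1.0, 11.0]
opening: 0.0049
```

```bash
python3 -m creep '[{"fingers":0.5,"x":-0.4,"y":0,"z":0,"ax":0,"ay":0,"az":0},{"fingers":0.5,"x":-1,"y":0,"z":0,"ax":0,"ay":0,"az":0},{"fingers":0.5,"x":-2,"y":0,"z":0,"ax":0,"ay":0,"az":0},{"fingers":0.5,"x":-3,"y":0,"z":-1,"ax":0,"ay":0,"az":0},{"fingers":0.5,"x":-4,"y":0,"z":-4,"ax":0,"ay":0,"az":0},{"fingers":0.5,"x":-5,"y":0,"z":-8,"ax":0,"ay":0,"az":0},{"fingers":0.5,"x":-6,"y":0,"z":-12,"ax":0,"ay":0,"az":0},{"fingers":0.5,"x":-7,"y":0,"z":-16,"ax":0,"ay":0,"az":0},{"fingers":0.5,"x":-7,"y":0,"z":-18,"ax":0,"ay":0,"az":0},{"fingers":0.5,"x":-7,"y":0,"z":-18,"ax":0,"ay":0,"az":0}]' 20
python3 - <<'E'
from h import *
th=-.0603;c,s=np.cos(th),np.sin(th)
for n in("wrist","top"):
    p,d,X=grab(n); zz=X[...,2]
    if n=="wrist": save(p,"pics/w6.png")
    A=X[...,0]*c+X[...,1]*s; B=-X[...,0]*s+X[...,1]*c+.136
    m=(zz>.041)&(zz<.05)&(abs(B)<.03)&(A>.5)&(A<.75)
    if m.sum()>50:
        P=np.c_[A[m],B[m]]*1000; r=cv2.minAreaRect(P.astype(np.float32)); print(n,"stone",np.round(r[0],1),np.round(r[1],1),r[2],np.median(zz[m]))
    for nm,lo,hi in(("jaw",.5,.56),("fixed",.69,.74)):
        q=(abs(B)<.028)&(A>lo)&(A<hi)&(zz>.032)&(zz<.0415)
        if q.sum()>10: print(n,nm,q.sum(),np.round(np.percentile(A[q],[1,5,50,95,99]),4))
    m=(zz>.043)&(zz<.056)&(X[...,1]>-.02)&(X[...,1]<.22)&(X[...,0]>.4)
    k,l,st,_=cv2.connectedComponentsWithStats(m.astype(np.uint8))
    for i in range(1,k):
        if st[i,4]>300:
            P=X[l==i]; r=cv2.minAreaRect((P[:,:2]*1000).astype(np.float32)); print(n,"mounted",np.round(r[0],1),np.round(r[1],1),np.median(P[:,2]))
print(get_state()["wrist_force"])
E
```

```text
time: 22.95
tool_pos: [0.4431, -0.1632, 0.2085]
eef_rot: [3.14, -0.005, -0.06]
wrist_force: [-0.2, -0.1, 0.5]
opening: 0.0051
wrist stone [582.5  -1. ] [109.1  51.6] 0.3530719578266144 0.04504621094193964
wrist jaw 948 [0.526  0.527  0.5366 0.5452 0.546 ]
wrist mounted [565.2  25.7] [149.6  57.7] 0.04894415599561257
top stone [624.4   2.3] [184.8  49.3] 0.5587586164474487 0.0448265390264523
top jaw 60 [0.5322 0.5326 0.5414 0.5529 0.557 ]
top fixed 119 [0.6929 0.6988 0.7081 0.7183 0.7194]
top mounted [566.   26.9] [150.2  55.9] 0.048344803254252555
top mounted [554.6 186.2] [151.6  56.6] 0.04854315725727239
[ 0.31808771 -0.41685049  0.90233774]
```

View pics/w6.png

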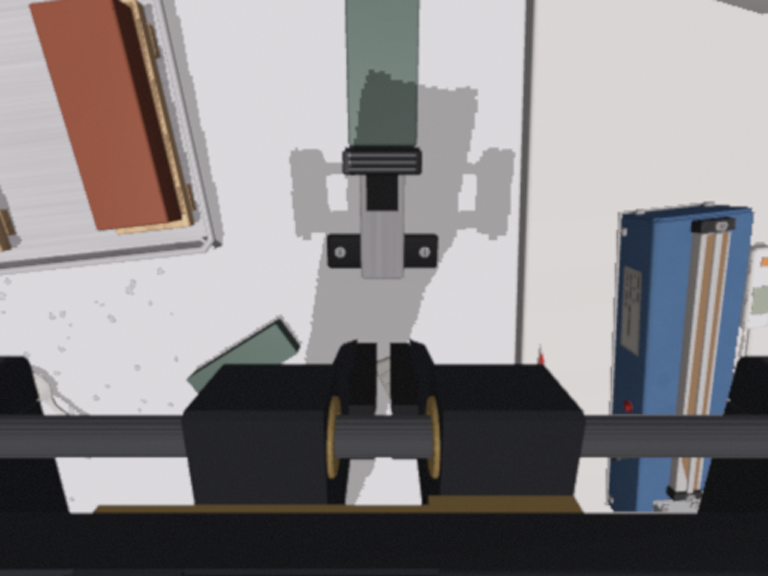

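The jaw sits snug against the stone's end at (383,150), and the stone is straight on the bar. The measured gap between the jaws is 149.5 mm, so the jaw joint is about 55 mm. Handing in.

```bash
python3 -c "
from cell import *
print(finish_job())"
```

```text
the job is handed in; nothing more can be done
None
```

I finished the job and handed it in at about 23 s of the 51 s allowed; the hand-in reports no verdict. I spread the cream and red stones by opening the fingers between them. Then I took out the bare stone, set it gently on the bar and pushed the sliding jaw until it stopped at about 14 N.

**Last checks:**
- **Mounted stones:** their centres are about 160 mm apart. Both stand flat in the pan at their starting height.
- **Bare stone:** it lies flat, with its top at 45 mm, about 0.4° out of line and about 1 mm off the bar's centreline.
- **Jaw:** the measured gap between the jaws is 149.5 mm, which puts the jaw joint at about 55 mm.
- **Robot:** it is clear of everything, with no force on the wrist.

**Disagreements:**
- **Top camera on the bare stone:** its final fit came out 185 mm long and about 2 mm off the centreline, probably because it took in jaw pixels. I relied on the closer wrist view, the jaw gap and the push stopping hard.
- **Holder origin:** two estimates of it along the bar differ by about 2 mm. Either one leaves the stone inside its 36–44 mm window.

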